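Lay out machined parts for the next station

TASK

Lay out the four machined parts for the next station: set the tall steel sleeve in the nest with the small round rim, the flat collar in the large round one and the six-sided spacer in the six-sided one, each upright, flat on the plate inside its rim. Set the bearing block lengthways in the upper half of the sloped lane, so that it slides down under the guard bars to rest against the stop. Do not push aside or knock over the wooden box or the oil bottle.

Things in the scene. Friction and masses are not known exactly. Their poses are not given: they have to be found in the camera images.
- sleeve: plain turned steel tube standing upright, the tallest part: 46 mm outside, 34 mm bore, 62 mm high, about 0.36 kg. Origin: centre of its underside, z along its axis.
- collar: thick flat steel ring lying flat, the widest round part: 64 mm outside, 42 mm bore, 28 mm high, about 0.39 kg. Origin: centre of its underside, z along its axis.
- hex_spacer: six-sided steel spacer standing upright, 38 mm across flats (44 mm across corners), 42 mm high, small dark hole on top, about 0.35 kg. Origin: centre of its underside; its x axis is square to one pair of flats (the other pairs at 60 and 120 degrees).
- block: rectangular aluminium bearing block lying flat, 64 mm (its x) by 44 mm (its y) by 32 mm high, one large and two small dark holes on top, about 0.25 kg. Origin: centre of its underside; the same either way round.
- nest_sleeve: fixed grey plate, 86 mm square, with the SMALL ROUND black rim for the sleeve: rim 62 mm inside, 74 mm outside. Plate 6 mm thick, rim 6 mm higher (top at 12 mm). Origin: centre of the plate's underside, on the table; the part rests on the plate inside the rim, 6 mm above the origin.
- nest_collar: fixed grey plate, 98 mm square, with the LARGE ROUND black rim for the collar: rim 80 mm inside, 92 mm outside. Plate 6 mm thick, rim 6 mm higher (top at 12 mm). Origin: centre of the plate's underside, on the table; the part rests 6 mm above it.
- nest_hex: fixed grey plate, 86 mm square, with the SIX-SIDED black rim for the hexagonal spacer: rim 54 mm across flats inside, its x axis square to one pair of flats; the spacer fits inside in any yaw. Plate 6 mm thick, rim 6 mm higher (top at 12 mm). Origin: centre of the plate's underside, on the table; the part rests 6 mm above it.
- lane: Fixed sloped lane, slick steel floor 60 mm wide, green walls 10 mm above it. Runs along its x from -112 mm (upper end) down 0.52 rad to a black stop at +105; floor height 75 mm - 0.573 x. Steel bars over x = +25 to +105, 43 mm clear: load the block at x about -60, length along x; freed, it slides by itself, ends at x 77, z 31 mm. Origin: on the table under the middle.
- wood_box: bystander: open dark wooden box, 70 x 110 x 50 mm, standing beyond the nests. Origin: centre of its underside.
- oil_bottle: bystander: white oil bottle with black cap, 48 mm across, 90 mm high, standing beyond the nests. Origin: centre of its underside.
Not all that is in view belongs to the job. Leave any green or red look-alike of the hex_spacer alone.

How it is judged:
By the outcome, as a careful person would: the job done as asked, in the order asked, and still so for the second after the job is handed in, with the robot touching nothing.
It also fails if it takes over 93 s, if anything falls off the work surface, if the arm or the gripper's body presses on something with over 40 N, if the wrist force passes 120 N, or if a joint passes its speed limit or range.

ROBOT

A 7-joint arm with a two-finger parallel gripper is mounted at the origin on the work surface. World frame = base frame: x ahead of the robot, y to its left, z up, the work surface at z = 0. Lengths are in mm, angles in rad, forces in N, time in s.
With the tool pointing down it reaches from about 400 to 850 mm from the base axis. Payload 4.4 kg.
Tool frame: the origin (TCP) lies midway between the tips of the shut fingers; the grasp point (between the pads) lies 19 mm behind it (hold_point_z is the z of the grasp point in the tool frame, in mm); z points along the fingers, y is the line along which they close (so a half turn about z gives the same grasp; the last joint's range is limited). The gripper opens to 94 mm and grips with 3 to 60 N. Pads are 16 mm wide; open, the fingers measure 119 mm over their backs; the gripper's body (75 mm by 177 mm) begins 78 mm behind the grasp point.
Start: joints at [-1.209, 0.628, 0.038, 1.517, -0.027, 0.996, -0.02], TCP at [269.644, 591.448, 205.478] pointing down, gripper open.
Joint ranges: [-3.06, 3.06], [-0.37, 2.12], [-1.25, 1.32], [0.18, 2.47], [-1.1, 4.24], [0.23, 1.98], [-2.94, 2.94]. Speed limits (rad/s): [2.57, 2.57, 3.14, 3.14, 3.14, 3.14, 3.14].

INTERFACE

Orientations are given as a rotation vector (axis times angle).
In Python, from rig import state, capture, close_job, hold_point_z gives the robot as it stands.
- The arm moves only by the shell command python3 -m jog 'ROWS' [FORCE]. ROWS is JSON, a list that holds one entry, the list of rows, each a list of 5 numbers: the finger opening in m, from 0 to 0.094, then the shift along the world's x, y, z in m, then the turn about the world's z in rad. In form: [[[hand, x, y, z, spin], ...]]. A call has exactly 8 rows; each row shifts and turns the commanded pose from where the row before left it; what a row does not reach is not made up. A row lasts 1/12 s, in which the tool goes at most 41.7 mm and 7.16 degrees, less where a joint would pass 70% of its speed; a pose out of reach is approached as far as the arm can. A call with a gripper value outside its range is refused whole. The fingers move at their own pace and stop on an object; FORCE is the grip in N (left out, the last holds). Time passes only in rows, so rows that do not move let the fingers close, or fill a call up. It gives the time, the measured TCP pose, the force, the opening and the grip force at its end, in the units of the state.
- state(): the state, without advancing time (a new reading comes with each control period).
- capture(name): name is "scene" or "top"; returns a dict with "color" (480x640x3 uint8, red, green, blue), "vertical_fov" (degrees; the focal length in pixels is half the picture's height over the tangent of half this angle, whatever the lens; pixels are square), "cx", "cy" (the principal point, pixels), "position" and "orientation" of the camera in the world. Camera axes: x right, y down, z forward; pixel columns grow to the right and rows downward; lengths in mm; the calibration is good to about 2 mm. A picture is of the moment at which its call begins. There is no depth.
- close_job(): hands the job in; it is judged then, once.
The state is a dict: "time": time; "joint_positions": joint angles; "joint_velocities": joint speeds; "effort": joint torques, N m; "position": TCP position; "tcp_rot": TCP orientation; "ft_force": force on the tool from outside, world axes, zero at the start; "moment": the same for the moment, N m; "opening": finger opening in mm; "finger_force": force on a finger pad.
Only numpy, scipy, OpenCV 4.12 (cv2) and the standard library are available. Lean on these libraries where they do the work, as an engineer would, in place of code of your own. Each camera call takes 0.05 s, during which the arm holds its last target. There are 200 camera calls.

## Working session

There is one attempt and no reset: what is moved stays moved. The work goes in short steps, Python scripts to look and compute and a shell command to move; the robot and the scene stay as the last step left them, time stands still between calls to the robot, and variables do not carry over. Pictures are saved under pics/ and viewed, at most 14 in all, crops included, and the job is handed in when it is done.

```bash
mkdir -p pics; ls
python3 - <<'E'
from rig import state, capture, hold_point_z
import cv2
print(hold_point_z, state())
for n in("scene","top"):
    c=capture(n); cv2.imwrite(f"pics/{n}0.png",c["color"][:,:,::-1]); print({k:v for k,v in c.items() if k!="color"})
E
```

```text
pics
-18.8 {'time': 0.0, 'joint_positions': array([-1.20878851,  0.62930552,  0.03842332,  1.51832384, -0.02698617,
        0.99633498, -0.01998261]), 'joint_velocities': array([ 0.00018709, -0.00016172, -0.00070337,  0.00068762,  0.00063587,
       -0.00017757, -0.00057809]), 'effort': array([-1.23476326e-03, -5.49701715e+01,  1.14324354e+00, -1.86643124e+01,
       -5.22224908e-02,  2.36215896e-02,  1.68333554e-04]), 'position': array([269.36431961, 590.83731213, 204.59424819]), 'tcp_rot': array([-6.66744017e-01, -3.06964379e+00,  2.85318953e-03]), 'ft_force': array([ 0.47742649, -0.94598547,  0.06692075]), 'moment': array([0.02536363, 0.02378031, 0.07573299]), 'finger_force': 0.0, 'opening': 93.9692078403524}
{'vertical_fov': 55.12461893645433, 'cx': 322.1653539615226, 'cy': 236.64679614015404, 'position': array([1063.32203464,  309.91368721,  519.45766712]), 'orientation': array([-1.19959677, -2.16879152,  1.11421543])}
{'vertical_fov': 47.904389859714804, 'cx': 306.93319335640314, 'cy': 239.5368576431949, 'position': array([ 475.90447901,  -15.32401687, 1130.40843027]), 'orientation': array([-2.17546014,  2.18365049, -0.0959305 ])}
```

View pics/scene0.png

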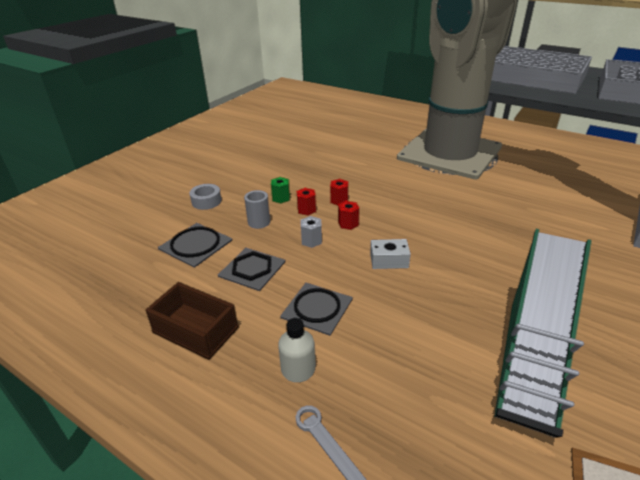

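View pics/top0.png

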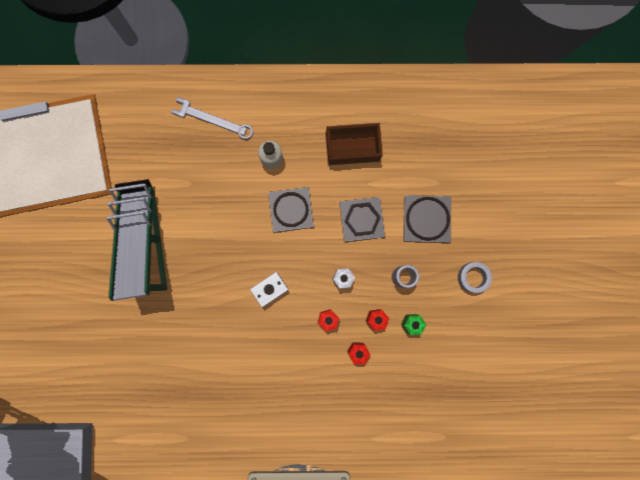

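The candidates in the top view:
- **Hex spacer:** grey hex at (344,279). The look-alikes are red at (329,321), (378,320) and (360,354), and green at (415,325). I choose the grey one.
- **Sleeve and collar:** sleeve at (406,277), collar at (475,278).
- **Block:** (269,290).
- **Nests:** small round (291,210), hex (362,219), large round (428,219).
- **Lane:** (133,240), with its upper end at row 297.

```bash
cat > h.py <<'E'
import numpy as np, cv2
from rig import state, capture
from scipy.spatial.transform import Rotation as R
def cast(c,uv,z):
    f=240/np.tan(np.radians(c["vertical_fov"]/2)); uv=np.atleast_2d(uv).astype(float)
    d=np.c_[(uv[:,0]-c["cx"])/f,(uv[:,1]-c["cy"])/f,np.ones(len(uv))]@R.from_rotvec(c["orientation"]).as_matrix().T
    p=np.array(c["position"]); return (p+d*((z-p[2])/d[:,2])[:,None])[:,:2]
def proj(c,P):
    f=240/np.tan(np.radians(c["vertical_fov"]/2))
    q=(np.atleast_2d(P)-c["position"])@R.from_rotvec(c["orientation"]).as_matrix()
    return np.c_[c["cx"]+f*q[:,0]/q[:,2],c["cy"]+f*q[:,1]/q[:,2]]
def greys(c,sat=60,amin=60,amax=6000):
    hsv=cv2.cvtColor(c["color"],cv2.COLOR_RGB2HSV)
    m=((hsv[:,:,1]<sat)).astype(np.uint8)
    cs,_=cv2.findContours(m,cv2.RETR_EXTERNAL,cv2.CHAIN_APPROX_NONE)
    out=[]
    for k in cs:
        M=cv2.moments(k)
        if amin<M["m00"]<amax: out.append((M["m10"]/M["m00"],M["m01"]/M["m00"],M["m00"],k))
    return out
def near(c,u,v,**k):
    return min(greys(c,**k),key=lambda g:np.hypot(g[0]-u,g[1]-v))
E
python3 - <<'E'
from h import *
T=capture("top");S=capture("scene")
it=dict(sleeve=(406,277,31,257,210),collar=(475,278,14,205,196),hex=(344,279,21,311,232),block=(269,290,16,390,254),nS=(291,210,6,317,307),nH=(362,219,6,252,268),nC=(428,219,6,195,244))
for n,(u,v,z,a,b) in it.items():
    g=near(T,u,v); s=near(S,a,b)
    r=cv2.minAreaRect(cast(T,g[3][:,0],z).astype(np.float32))
    print(n,np.round(g[:3]),cast(T,g[:2],z).round(1),np.round(s[:3]),cast(S,s[:2],z).round(1),"rect",np.round(r[1],1),np.round(r[2],1))
im=T["color"][:,:,::-1]
a=cv2.resize(im[190:370,240:500],None,fx=3,fy=3,interpolation=cv2.INTER_CUBIC)
cv2.imwrite("pics/c1.png",a)
b=cv2.resize(im[170:320,90:190],None,fx=4,fy=4,interpolation=cv2.INTER_CUBIC);cv2.imwrite("pics/c2.png",b)
E
```

```text
sleeve [406. 276. 452.] [[ 493.9 -219.3]] [257. 209. 755.] [[ 492.5 -218.1]] rect [51.1 44.6] 89.8
collar [475. 277. 780.] [[ 491.6 -365. ]] [205. 196. 623.] [[ 491.3 -363.8]] rect [68.3 61.8] 89.8
hex [343. 278. 298.] [[490.7 -93.6]] [311. 231. 528.] [[489.7 -92.4]] rect [43.1 36.8] 89.8
block [269. 289. 656.] [[468.8  59.7]] [ 390.  253. 1034.] [[468.3  60.1]] rect [44.5 65.3] 33.5
nS [ 291.  209. 1544.] [[635.3  15. ]] [ 308.  328. 3740.] [[681.9  29.6]] rect [85.  84.8] 6.7
nH [ 362.  219. 1542.] [[ 614.3 -133.9]] [ 252.  269. 1519.] [[ 619.  -130.6]] rect [85.  84.5] 6.2
nC [ 427.  218. 1992.] [[ 614.9 -270.5]] [ 195.  244. 1583.] [[ 620.3 -266.6]] rect [96.5 96.8] 88.1
```

View pics/c1.png

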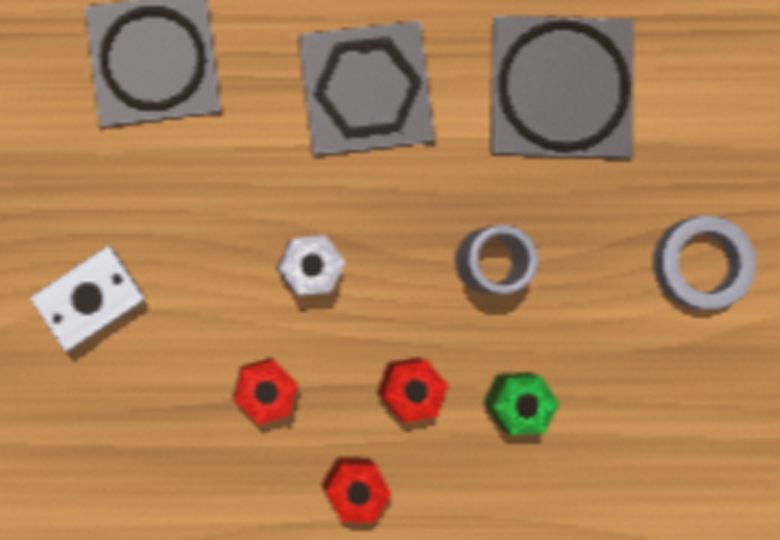

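View pics/c2.png

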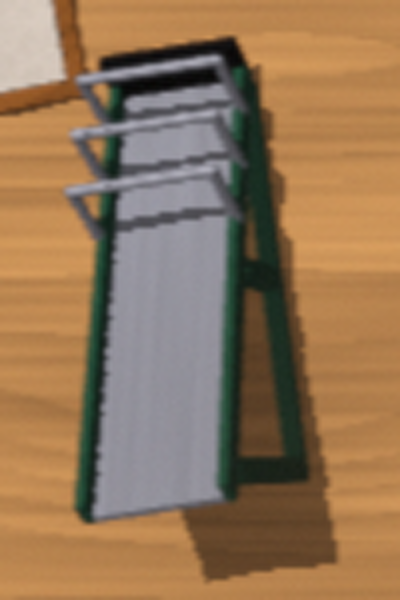

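The crop confirms it. The grey hex at c1 crop (312,265) has flats facing image up/down, so square to world x. In c2 the lane floor runs from the open upper end at (157,505) to the stop at about (178,90). Next I measure the lane, rims, hex yaw and bystanders.

Run:
```python
from h import *
T=capture("top");S=capture("scene")
# rims by dark mask, z=12
for c,n,l in((T,"T",dict(S=(291,210),H=(362,219),C=(428,219))),(S,"S",dict(S=(317,307),H=(252,266),C=(195,242)))):
    v=c["color"].max(2)
    for k,(a,b) in l.items():
        w=40 if n=="S" else 26; m=np.zeros_like(v); m[b-w//(2 if n=="S" else 1):b+w//(2 if n=="S" else 1),a-w:a+w]=1
        for th in(60,):
            cs,_=cv2.findContours(((v<th)&(m>0)).astype(np.uint8),cv2.RETR_EXTERNAL,cv2.CHAIN_APPROX_NONE)
            q=max(cs,key=cv2.contourArea); M=cv2.moments(q); p=cast(c,[M["m10"]/M["m00"],M["m01"]/M["m00"]],11)
            print(n,k,th,M["m00"],p.round(1),np.ptp(cast(c,q[:,0],12),axis=0).round(1))
g=near(T,269,290); P=cast(T,g[3][:,0],16); b=cv2.boxPoints(cv2.minAreaRect(P.astype(np.float32)))
e=[b[1]-b[0],b[2]-b[1]]; L=max(e,key=np.linalg.norm); print("block yaw",np.arctan2(L[1],L[0])%np.pi)
g=near(T,344,279); P=cast(T,g[3][:,0],21); d=P-P.mean(0)
print("hex width by angle",[(a,np.round(np.ptp(d@[np.cos(np.radians(a)),np.sin(np.radians(a))]),1)) for a in range(-30,151,10)])
# lane floor
hsv=cv2.cvtColor(T["color"],cv2.COLOR_RGB2HSV); m=(hsv[:,:,1]<50)&(hsv[:,:,2]>90)
y0,yaw=None,0; O=np.array([0,0.])
rows=range(232,292,4); ED=[]
for r in rows:
    xs=np.flatnonzero(m[r,105:160])+105; ED.append((xs.min()-.5,xs.max()+.5,r))
up=np.flatnonzero(m[:,130][250:320]).max()+250.5
print(ED[0],ED[-1],"upper edge row",up)
O=np.array([550.,350.]);
for i in range(20):
    ax=np.array([np.cos(yaw),np.sin(yaw)]); mids=[]
    def fl(uv,dz):
        z=75.
        for _ in range(8): p=cast(T,uv,z+dz)[0]; z=75-.573*((p-O)@ax)
        return p
    Ls=np.array([fl((a,r),0) for a,b,r in ED]); Rs=np.array([fl((b,r),11.5) for a,b,r in ED])
    fL=np.polyfit(Ls[:,0],Ls[:,1],1); fR=np.polyfit(Rs[:,0],Rs[:,1],1)
    yaw=np.arctan((fL[0]+fR[0])/2); pu=fl((129.5,up),0)
    ax=np.array([np.cos(yaw),np.sin(yaw)]); O0=pu+112*ax; O=np.array([O0[0],(np.polyval(fL,O0[0])+np.polyval(fR,O0[0]))/2])
print("lane O",O,"yaw",yaw,fL[0],fR[0],"width",np.polyval(fL,O[0])-np.polyval(fR,O[0]),"load",O-60*ax)
lp=[np.r_[O+x*ax+y*np.array([-ax[1],ax[0]]),75-.573*x] for x,y in((-112,30),(-112,-30),(105,30),(105,-30))]
im=S["color"][:,:,::-1].copy()
for q in np.vstack([proj(S,lp)]): cv2.circle(im,tuple(int(t) for t in q.round()),2,(0,0,255),-1)
cv2.imwrite("pics/c3.png",cv2.resize(im[210:450,470:640],None,fx=2.4,fy=2.4))
s=state(); print(s["position"],s["tcp_rot"])
```

```text
T S 60 849.0 [[635.   14.9]] [67.4 68.9]
T H 60 63.0 [[ 619.2 -141.7]] [63.  66.9]
T C 60 1384.5 [[ 614.5 -271.3]] [90.3 87.9]
S S 60 1352.0 [[643.1  16.7]] [97.8 73.8]
S H 60 825.5 [[ 617.6 -131.5]] [71.6 74.7]
S C 60 1114.0 [[ 619. -267.]] [91.  91.8]
block yaw 2.1558964
hex width by angle [(-30, np.float64(42.2)), (-20, np.float64(41.6)), (-10, np.float64(39.8)), (0, np.float64(36.9)), (10, np.float64(39.8)), (20, np.float64(41.5)), (30, np.float64(42.3)), (40, np.float64(42.3)), (50, np.float64(41.8)), (60, np.float64(40.7)), (70, np.float64(40.6)), (80, np.float64(42.4)), (90, np.float64(43.1)), (100, np.float64(43.9)), (110, np.float64(43.3)), (120, np.float64(41.3)), (130, np.float64(40.5)), (140, np.float64(41.5)), (150, np.float64(42.2))]
(np.float64(118.5), np.float64(146.5), 232) (np.float64(114.5), np.float64(144.5), 288) upper edge row 297.5
lane O [565.9728304  322.56906904] yaw 0.15464136518091537 0.1568485622482302 0.1549233722827781 width 61.321990324472665 load [506.6888204  313.32752379]
[269.56848433 591.25777973 205.16075428] [-6.66874510e-01 -3.06984668e+00  9.23435561e-04]
```

View pics/c3.png

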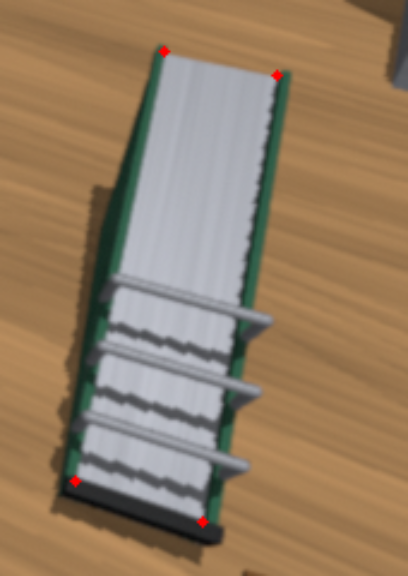

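The projected lane corners (red) sit on the real floor corners in the scene view, so the lane pose is good: O=(566,322.6), yaw 0.155. Moving to the sleeve.

```bash
python3 -m jog '[[[0.094,0.02,-0.036,0,0],[0.094,0.02,-0.036,0,0],[0.094,0.02,-0.036,0,0],[0.094,0.02,-0.036,0,0],[0.094,0.02,-0.036,0,0],[0.094,0.02,-0.036,0,0],[0.094,0.02,-0.036,0,0],[0.094,0.02,-0.036,0,0]]]' 30
python3 -m jog '[[[0.094,0.008,-0.04,0,0],[0.094,0.008,-0.04,0,0],[0.094,0.008,-0.04,0,0],[0.094,0.008,-0.04,0,0],[0.094,0.008,-0.04,0,0],[0.094,0.008,-0.04,0,0],[0.094,0.008,-0.04,0,0],[0.094,0.008,-0.04,0,0]]]'
python3 -m jog '[[[0.094,0,-0.04,0,0],[0.094,0,-0.04,0,0],[0.094,0,-0.04,0,0],[0.094,0,-0.04,0,0],[0.094,0,-0.03,0,0],[0.094,0,-0.012,0,0],[0.094,0,0,0,0],[0.094,0,0,0,0]]]'
```

```text
time: 0.97
position: [430.3, 301.7, 205.7]
tcp_rot: [0.666, 3.07, 0.0]
ft_force: [-0.2, -0.8, -0.6]
opening: 94.3
finger_force: 0.0
time: 1.63
position: [493.8, -18.5, 205.7]
tcp_rot: [0.667, 3.07, 0.0]
ft_force: [1.0, 0.2, 0.6]
opening: 93.8
finger_force: 0.0
time: 2.3
position: [493.6, -217.5, 205.3]
tcp_rot: [-0.667, -3.069, -0.002]
ft_force: [0.3, -0.2, 0.5]
opening: 94.2
finger_force: 0.0
```

```bash
python3 -m jog '[[[0.094,0,-0.001,-0.04,0],[0.094,0,0,-0.04,0],[0.094,0,0,-0.04,0],[0.094,0,0,-0.03,0],[0.094,0,0,-0.02,0],[0.094,0,0,-0.01,0],[0.094,0,0,0,0],[0.03,0,0,0,0]]]' 30
python3 -m jog '[[[0.03,0,0,0,0],[0.03,0,0,0,0],[0.03,0,0,0,0],[0.03,0,0,0,0],[0.03,0,0,0,0],[0.03,0,0,0,0],[0.03,0,0,0,0],[0.03,0,0,0,0]]]'
```

```text
time: 2.97
position: [494.3, -218.0, 25.9]
tcp_rot: [0.664, 3.071, 0.001]
ft_force: [0.7, 0.1, 0.4]
opening: 90.5
finger_force: 0.0
time: 3.63
position: [494.3, -219.1, 25.8]
tcp_rot: [0.666, 3.069, 0.001]
ft_force: [1.2, 1.8, 3.0]
opening: 45.0
finger_force: 30.0
```

```bash
python3 -m jog '[[[0.03,0,0,0.01,0],[0.03,0,0,0.03,0],[0.03,0,0,0.04,0],[0.03,0.018,0.029,0,0],[0.03,0.018,0.029,0,0],[0.03,0.018,0.029,0,0],[0.03,0.018,0.029,0,0],[0.03,0.018,0.029,0,0]]]'
python3 -m jog '[[[0.03,0.018,0.029,0,0],[0.03,0.018,0.029,0,0],[0.03,0.012,0.022,0,0],[0.03,0.004,0.009,0,0],[0.03,0,0,0,0],[0.03,0,0,-0.03,0],[0.03,0,0,-0.02,0],[0.03,0,0,0,0]]]'
```

```text
time: 4.3
position: [583.3, -73.6, 105.6]
tcp_rot: [-0.668, -3.068, 0.001]
ft_force: [-0.2, -0.8, -2.8]
opening: 45.2
finger_force: 30.0
time: 4.97
position: [630.5, 11.3, 51.6]
tcp_rot: [-0.669, -3.06, 0.007]
ft_force: [-1.9, 1.2, -4.0]
opening: 44.9
finger_force: 30.0
```

Run:
```python
from h import *
S=capture("scene");T=capture("top");s=state();print(s["position"],s["tcp_rot"],s["joint_velocities"].round(3))
print(proj(S,[(636,15.5,6),(635,15,6)]), s["ft_force"])
a=cv2.resize(S["color"][240:360,230:410,::-1],None,fx=4,fy=4,interpolation=cv2.INTER_CUBIC);cv2.imwrite("pics/c4.png",a)
```

```text
[634.1020584   11.91610967  55.14342135] [-0.670271   -3.06667149  0.00332192] [-0.006 -0.031 -0.003 -0.033 -0.003 -0.008 -0.002]
[[316.6150848  305.87344747]
 [316.69689897 305.36911502]] [ 0.43929827  0.18621566 -3.92305265]
```

View pics/c4.png

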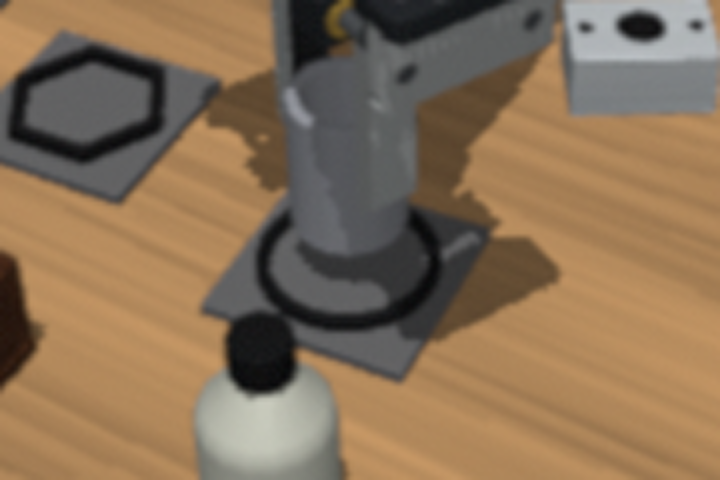

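The sleeve hangs over the small round rim (rim centre at crop about (348,262)), and the arm was still settling. Lowering.

```bash
python3 -m jog '[[[0.03,0.001,0.002,-0.008,0],[0.03,0,0,-0.008,0],[0.03,0,0,-0.005,0],[0.03,0,0,-0.001,0],[0.03,0,0,0,0],[0.03,0,0,0,0],[0.03,0,0,0,0],[0.03,0,0,0,0]]]'
```

```text
time: 5.73
position: [636.9, 16.5, 33.9]
tcp_rot: [0.667, 3.069, 0.0]
ft_force: [0.7, -0.3, -3.8]
opening: 44.9
finger_force: 30.0
```

```bash
python3 -m jog '[[[0.03,0,0,-0.001,0],[0.03,0,0,-0.0006,0],[0.03,0,0,0,0],[0.03,0,0,0,0],[0.07,0,0,0,0],[0.07,0,0,0,0],[0.07,0,0,0,0],[0.07,0,0,0,0]]]'
python3 -m jog '[[[0.094,0,0,0.01,0],[0.094,0,0,0.03,0],[0.094,0,0,0.04,0],[0.094,0,0,0.04,0],[0.094,-0.012,-0.035,0,0],[0.094,-0.015,-0.038,0,0],[0.094,-0.015,-0.038,0,0],[0.094,-0.015,-0.038,0,0]]]'
```

```text
time: 6.4
position: [637.1, 16.4, 32.3]
tcp_rot: [0.667, 3.069, 0.0]
ft_force: [0.5, -0.1, -0.1]
opening: 68.1
finger_force: 0.0
time: 7.07
position: [579.3, -133.9, 153.3]
tcp_rot: [0.665, 3.069, -0.0]
ft_force: [0.8, 0.0, 0.1]
opening: 93.8
finger_force: 0.0
```

```bash
python3 -m jog '[[[0.094,-0.013,-0.036,0,0],[0.094,-0.013,-0.036,0,0],[0.094,-0.013,-0.036,0,0],[0.094,-0.013,-0.036,0,0],[0.094,-0.013,-0.036,0,0],[0.094,-0.013,-0.03,-0.01,0],[0.094,-0.009,-0.02,-0.03,0],[0.094,0,0,-0.03,0]]]'
python3 -m jog '[[[0.094,0,0,-0.03,0],[0.094,0,0,0,0],[0.094,0,0,0,0],[0.094,0,0,0,0],[0.094,0,0,0,0],[0.094,0,0,0,0],[0.094,0,0,0,0],[0.094,0,0,0,0]]]'
python3 - <<'E'
from h import *
S=capture("scene");T=capture("top")
a=cv2.resize(S["color"][140:360,140:420,::-1],None,fx=2.6,fy=2.6,interpolation=cv2.INTER_CUBIC);cv2.imwrite("pics/c5.png",a)
E
```

```text
time: 7.73
position: [490.0, -370.9, 83.6]
tcp_rot: [0.679, 3.063, -0.011]
ft_force: [-0.1, -0.7, -0.1]
opening: 94.3
finger_force: 0.0
time: 8.4
position: [493.3, -362.7, 53.0]
tcp_rot: [0.666, 3.069, -0.001]
ft_force: [-0.2, -0.2, 0.1]
opening: 94.2
finger_force: 0.0
```

View pics/c5.png

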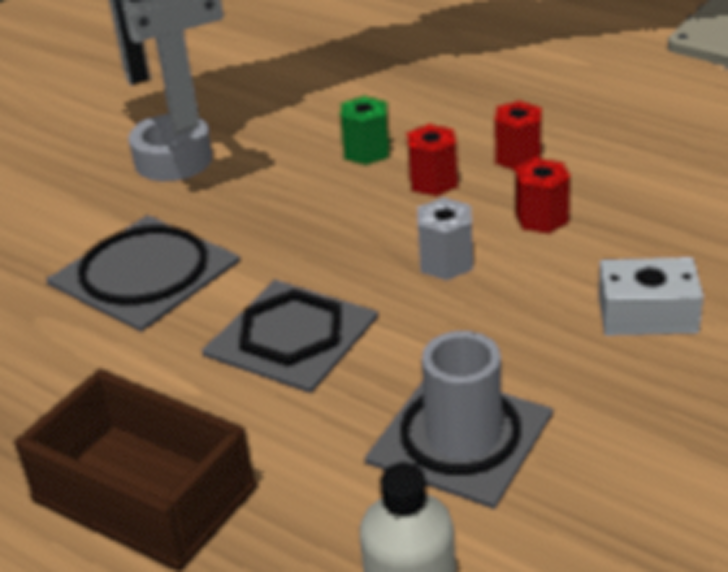

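The sleeve stands upright inside its rim (crop (461,400)), and the gripper is over the collar. Picking the collar.

```bash
python3 -m jog '[[[0.094,-0.0015,-0.0015,-0.015,0],[0.094,0,0,-0.015,0],[0.094,0,0,-0.01,0],[0.094,0,0,-0.004,0],[0.094,0,0,0,0],[0.094,0,0,0,0],[0.05,0,0,0,0],[0.05,0,0,0,0]]]' 35
python3 -m jog '[[[0.05,0,0,0,0],[0.05,0,0,0,0],[0.05,0,0,0,0],[0.05,0,0,0,0],[0.05,0,0,0,0],[0.05,0,0,0,0],[0.05,0,0,0,0],[0.05,0,0,0,0]]]'
```

```text
time: 9.17
position: [491.7, -364.4, 8.6]
tcp_rot: [0.667, 3.069, -0.001]
ft_force: [-0.6, -0.8, -0.2]
opening: 84.2
finger_force: 0.0
time: 9.83
position: [491.3, -364.0, 8.2]
tcp_rot: [0.667, 3.07, 0.0]
ft_force: [0.6, 1.4, 3.5]
opening: 62.0
finger_force: 34.8
```

```bash
python3 -m jog '[[[0.05,0,0,0.01,0],[0.05,0,0,0.02,0],[0.05,0,0,0.02,0],[0.05,0.02,0.015,0,0],[0.05,0.025,0.019,0,0],[0.05,0.025,0.019,0,0],[0.05,0.025,0.019,0,0],[0.05,0.02,0.015,0,0]]]'
python3 -m jog '[[[0.05,0.01,0.0075,0,0],[0.05,0,0,-0.01,0],[0.05,0,0,-0.01,0],[0.05,0,0,-0.01,0],[0.05,0,0,-0.008,0],[0.05,0,0,-0.003,0],[0.05,0,0,0,0],[0.05,0,0,0,0]]]'
python3 -m jog '[[[0.05,0,0,0,0],[0.05,0,0,0,0],[0.05,0,0,0,0],[0.05,0,0,0,0],[0.05,0,0,0,0],[0.05,0,0,0,0],[0.05,0,0,0,0],[0.05,0,0,0,0]]]'
```

```text
time: 10.5
position: [607.8, -274.5, 57.7]
tcp_rot: [-0.664, -3.07, -0.002]
ft_force: [0.4, 0.1, -3.2]
opening: 62.1
finger_force: 34.8
time: 11.17
position: [615.5, -270.4, 16.6]
tcp_rot: [-0.669, -3.069, 0.0]
ft_force: [0.8, 1.0, -3.0]
opening: 62.2
finger_force: 34.8
time: 11.83
position: [616.2, -269.5, 16.9]
tcp_rot: [-0.667, -3.07, 0.0]
ft_force: [0.5, 0.6, -2.8]
opening: 62.2
finger_force: 34.8
```

```bash
python3 -m jog '[[[0.05,0,0,-0.0015,0],[0.05,0,0,-0.001,0],[0.05,0,0,0,0],[0.05,0,0,0,0],[0.085,0,0,0,0],[0.085,0,0,0,0],[0.085,0,0,0,0],[0.085,0,0,0,0]]]'
python3 -m jog '[[[0.094,0,0,0.01,0],[0.094,0,0,0.03,0],[0.094,0,0,0.035,0],[0.094,0,0,0.025,0],[0.094,-0.021,0.029,0,-0.047],[0.094,-0.021,0.029,0,-0.048],[0.094,-0.021,0.029,0,0],[0.094,-0.021,0.029,0,0]]]'
python3 -m jog '[[[0.094,-0.021,0.029,0,0],[0.094,-0.014,0.021,0,0],[0.094,-0.007,0.0105,0,0],[0.094,0,0,-0.01,0],[0.094,0,0,-0.02,0],[0.094,0,0,-0.01,0],[0.094,0,0,0,0],[0.094,0,0,0,0]]]'
python3 - <<'E'
from h import *
S=capture("scene");s=state();print(s["position"],s["tcp_rot"])
a=cv2.resize(S["color"][140:360,140:420,::-1],None,fx=2.6,fy=2.6,interpolation=cv2.INTER_CUBIC);cv2.imwrite("pics/c6.png",a)
E
```

```text
time: 12.5
position: [616.5, -269.8, 14.8]
tcp_rot: [0.667, 3.069, -0.0]
ft_force: [-0.0, 0.1, 0.3]
opening: 84.0
finger_force: 0.0
time: 13.17
position: [531.5, -152.6, 115.6]
tcp_rot: [0.812, 3.033, 0.0]
ft_force: [0.1, 0.2, 0.4]
opening: 93.8
finger_force: 0.0
time: 13.83
position: [490.3, -94.4, 73.6]
tcp_rot: [-0.814, -3.033, 0.001]
ft_force: [0.6, 0.2, 0.3]
opening: 94.1
finger_force: 0.0
[490.66991006 -94.25999706  74.1843915 ] [ 8.14161424e-01  3.03416047e+00 -8.10230107e-04]
```

View pics/c6.png

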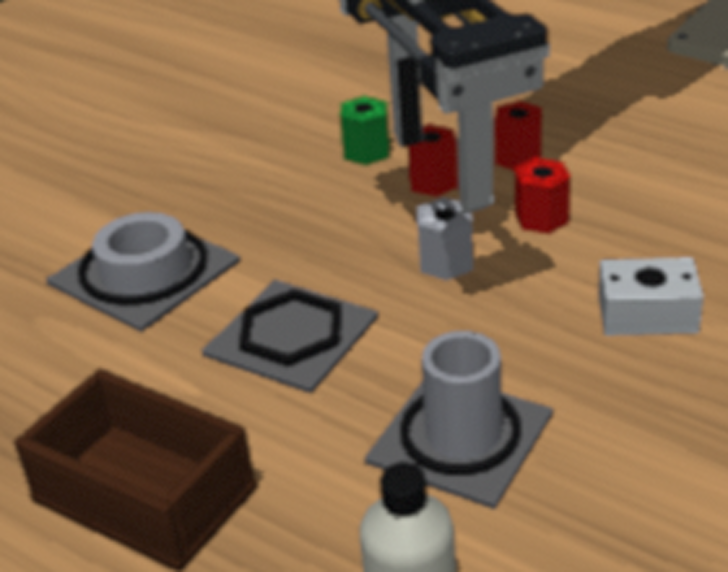

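The collar is in the large round nest (crop (138,250)). The open fingers straddle the grey hex (445,238) and clear the red look-alikes. Picking the hex.

```bash
python3 -m jog '[[[0.094,0,0.001,-0.02,0],[0.094,0,0,-0.02,0],[0.094,0,0,-0.015,0],[0.094,0,0,-0.005,0],[0.094,0,0,0,0],[0.094,0,0,0,0],[0.025,0,0,0,0],[0.025,0,0,0,0]]]' 35
python3 -m jog '[[[0.025,0,0,0,0],[0.025,0,0,0,0],[0.025,0,0,0,0],[0.025,0,0,0,0],[0.025,0,0,0,0],[0.025,0,0,0,0],[0.025,0,0,0,0],[0.025,0,0,0,0]]]'
python3 -m jog '[[[0.025,0,0,0,0],[0.025,0,0,0,0],[0.025,0,0,0.01,0],[0.025,0,0,0.02,0],[0.025,0,0,0.02,0],[0.025,0,0,0.01,0],[0.025,0,0,0,0],[0.025,0,0,0,0]]]'
```

```text
time: 14.55
position: [491.0, -92.3, 15.4]
tcp_rot: [0.812, 3.033, 0.0]
ft_force: [0.2, 0.2, -0.1]
opening: 83.8
finger_force: 0.0
time: 15.22
position: [490.2, -92.0, 14.4]
tcp_rot: [-0.812, -3.035, -0.0]
ft_force: [-0.4, -0.5, -0.5]
opening: 38.7
finger_force: 33.5
time: 15.88
position: [490.3, -91.9, 74.7]
tcp_rot: [0.811, 3.034, 0.0]
ft_force: [-0.7, 0.1, -2.5]
opening: 38.5
finger_force: 33.5
```

```bash
python3 -m jog '[[[0.025,0.02,-0.006,0,0],[0.025,0.03,-0.01,0,0],[0.025,0.03,-0.01,0,0],[0.025,0.025,-0.008,0,0],[0.025,0.015,-0.005,0,0],[0.025,0.006,-0.002,-0.005,0],[0.025,0,0,-0.01,0],[0.025,0,0,-0.015,0]]]'
python3 -m jog '[[[0.025,0,0,-0.015,0],[0.025,0,0,-0.005,0],[0.025,0,0,0,0],[0.025,0,0,0,0],[0.025,0,0,0,0],[0.025,0,0,0,0],[0.025,0,0,0,0],[0.025,0,0,0,0]]]'
python3 - <<'E'
from h import *
S=capture("scene");T=capture("top");s=state();print(s["position"],s["ft_force"])
a=cv2.resize(S["color"][200:310,170:320,::-1],None,fx=4,fy=4,interpolation=cv2.INTER_CUBIC);cv2.imwrite("pics/c7.png",a)
E
```

```text
time: 16.55
position: [614.9, -132.7, 43.0]
tcp_rot: [-0.812, -3.033, -0.0]
ft_force: [-1.1, -0.9, -3.4]
opening: 38.6
finger_force: 33.6
time: 17.22
position: [616.5, -133.1, 25.0]
tcp_rot: [0.812, 3.034, 0.0]
ft_force: [-0.2, 0.3, -3.5]
opening: 38.7
finger_force: 33.7
[ 616.3505834  -133.08567365   24.73016069] [-0.07434018 -0.2462955  -3.54691331]
```

View pics/c7.png

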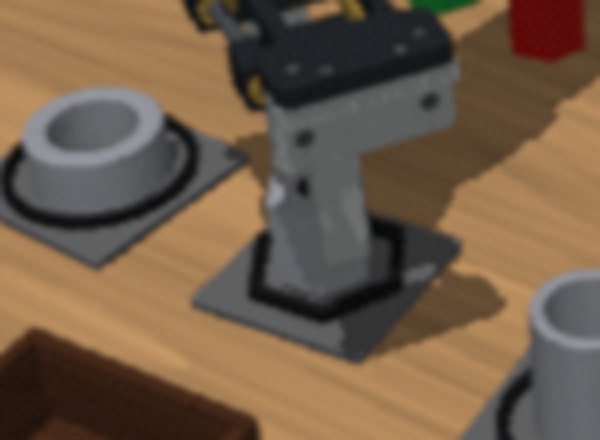

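The hex is over its rim but slightly left of centre (part at about (312,275), rim centre (328,265) in the crop). I nudge it by +1.5/+2 mm while lowering.

```bash
python3 -m jog '[[[0.025,0.0015,0.002,0,0],[0.025,0,0,-0.002,0],[0.025,0,0,-0.0015,0],[0.025,0,0,0,0],[0.025,0,0,0,0],[0.025,0,0,0,0],[0.025,0,0,0,0],[0.025,0,0,0,0]]]'
python3 -m jog '[[[0.025,0,0,-0.0005,0],[0.025,0,0,0,0],[0.025,0,0,0,0],[0.06,0,0,0,0],[0.06,0,0,0,0],[0.06,0,0,0,0],[0.06,0,0,0,0],[0.06,0,0,0,0]]]'
```

```text
time: 17.98
position: [617.6, -131.1, 20.9]
tcp_rot: [-0.812, -3.035, 0.0]
ft_force: [-0.6, 0.3, -2.4]
opening: 38.7
finger_force: 33.7
time: 18.65
position: [617.9, -131.1, 20.6]
tcp_rot: [0.812, 3.034, 0.0]
ft_force: [-0.6, -1.1, -0.1]
opening: 59.9
finger_force: 0.0
```

```bash
python3 -m jog '[[[0.094,0,0,0.01,0],[0.094,0,0,0.03,0],[0.094,0,0,0.035,0],[0.094,0,0,0.03,0],[0.094,-0.023,0.029,0,-0.1],[0.094,-0.023,0.029,0,-0.1],[0.094,-0.023,0.029,0,-0.1],[0.094,-0.023,0.029,0,-0.1]]]'
python3 -m jog '[[[0.094,-0.023,0.029,0,-0.062],[0.094,-0.02,0.026,0,0],[0.094,-0.01,0.014,0,0],[0.094,-0.004,0.006,-0.01,0],[0.094,0,0,-0.03,0],[0.094,0,0,-0.03,0],[0.094,0,0,-0.01,0],[0.094,0,0,0,0]]]'
python3 - <<'E'
from h import *
S=capture("scene");T=capture("top");s=state();print(s["position"],s["tcp_rot"],s["ft_force"])
a=cv2.resize(S["color"][150:330,170:430,::-1],None,fx=3,fy=3,interpolation=cv2.INTER_CUBIC);cv2.imwrite("pics/c8.png",a)
E
```

```text
time: 19.32
position: [524.8, -14.1, 126.5]
tcp_rot: [1.407, 2.808, 0.002]
ft_force: [0.8, 1.1, 0.6]
opening: 93.8
finger_force: 0.0
time: 19.98
position: [467.2, 59.8, 44.1]
tcp_rot: [-1.484, -2.765, 0.003]
ft_force: [-0.4, -0.7, 0.5]
opening: 93.6
finger_force: 0.0
[469.10054455  59.6075069   46.08272445] [1.48609889e+00 2.76753839e+00 3.86201930e-04] [-0.48034922  0.70784708 -0.23836642]
```

View pics/c8.png

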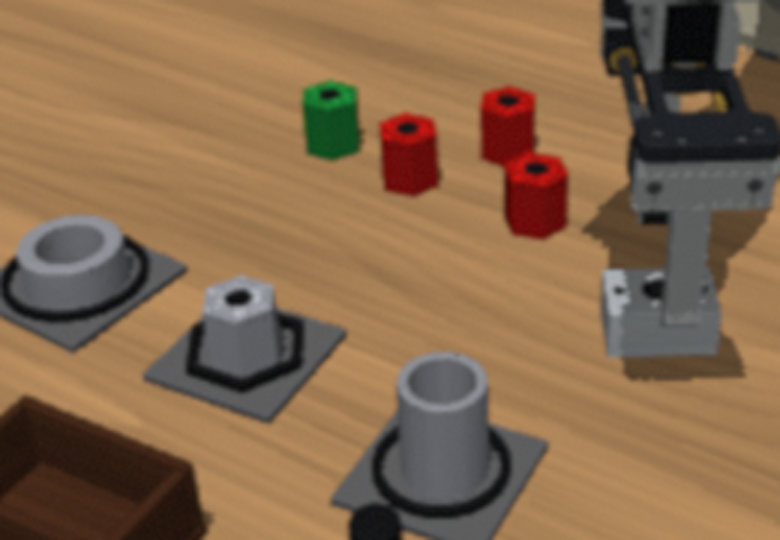

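All three nested parts are upright inside their rims: collar (75,255), hex (238,325), sleeve (443,430). The fingers are aligned over the block. Gripping it high so the tips clear the lane walls later.

```bash
python3 -m jog '[[[0.094,0,0,-0.015,0],[0.094,0,0,-0.01,0],[0.094,0,0,-0.006,0],[0.094,0,0,-0.001,0],[0.094,0,0,0,0],[0.03,0,0,0,0],[0.03,0,0,0,0],[0.03,0,0,0,0]]]' 30
python3 -m jog '[[[0.03,0,0,0,0],[0.03,0,0,0,0],[0.03,0,0,0,0],[0.03,0,0,0,0],[0.03,0,0,0,0],[0.03,0,0,0,0],[0.03,0,0,0,0],[0.03,0,0,0,0]]]'
```

```text
time: 20.75
position: [469.0, 60.0, 13.8]
tcp_rot: [1.485, 2.768, 0.001]
ft_force: [0.2, -0.7, -0.3]
opening: 77.5
finger_force: 0.0
time: 21.42
position: [468.7, 60.0, 13.4]
tcp_rot: [-1.485, -2.768, -0.0]
ft_force: [0.3, -0.6, -0.0]
opening: 43.8
finger_force: 30.0
```

```bash
python3 -m jog '[[[0.03,0,0,0.015,0],[0.03,0,0,0.035,0],[0.03,0,0,0.038,0.1],[0.03,0,0,0.038,0.1],[0.03,0,0,0.038,0.1],[0.03,0,0.01,0.023,0.1],[0.03,0.005,0.025,0,0.1],[0.03,0.005,0.025,0,0.1]]]'
python3 -m jog '[[[0.03,0.005,0.03,0,0.1],[0.03,0.005,0.03,0,0.1],[0.03,0.005,0.03,0,0.1],[0.03,0.005,0.03,0,0.1],[0.03,0.005,0.03,0,0.1],[0.03,0.003,0.025,0,0.041],[0.03,0,0.012,0,0],[0.03,0,0.006,0,0]]]'
python3 -m jog '[[[0.03,0,0,0,0],[0.03,0,0,-0.01,0],[0.03,0,0,-0.015,0],[0.03,0,0,-0.01,0],[0.03,0,0,-0.005,0],[0.03,0,0,0,0],[0.03,0,0,0,0],[0.03,0,0,0,0]]]'
python3 - <<'E'
from h import *
S=capture("scene");T=capture("top");s=state();print(s["position"],s["tcp_rot"],s["ft_force"],s["joint_positions"].round(2))
r=R.from_rotvec(s["tcp_rot"]).as_matrix();print("finger yaw",np.arctan2(r[1,1],r[0,1])%np.pi)
a=cv2.resize(S["color"][200:440,450:640,::-1],None,fx=2.4,fy=2.4,interpolation=cv2.INTER_CUBIC)
b=cv2.resize(T["color"][160:320,80:200,::-1],(432,576),interpolation=cv2.INTER_CUBIC)
cv2.imwrite("pics/c9.png",cv2.resize(np.hstack([a[:576,:360],b]),None,fx=1,fy=1))
E
```

```text
time: 22.08
position: [479.4, 120.0, 202.2]
tcp_rot: [0.597, 3.081, 0.002]
ft_force: [0.8, 0.1, -2.5]
opening: 43.8
finger_force: 30.0
time: 22.75
position: [505.5, 314.7, 199.5]
tcp_rot: [0.247, -3.13, -0.0]
ft_force: [-0.5, -0.1, -2.4]
opening: 43.9
finger_force: 30.0
time: 23.42
position: [507.1, 312.8, 160.9]
tcp_rot: [-0.244, 3.131, 0.001]
ft_force: [-0.2, -0.5, -2.7]
opening: 43.7
finger_force: 30.0
[507.11638622 313.0863116  161.04199636] [-2.44681610e-01  3.13091795e+00  9.55056186e-04] [-1.04132474 -0.51946695 -3.25202652] [-0.63  0.6   0.05  1.72 -0.04  0.82  1.16]
finger yaw 1.7267798312233777
```

View pics/c9.png

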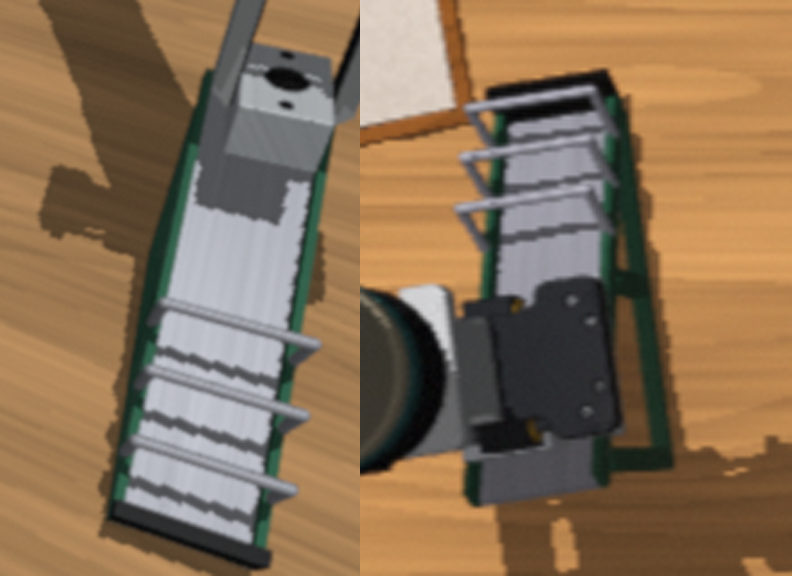

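The block is aligned with the lane. I check its lateral position from its lower front corners (crop (228,153) and (322,170)).

```bash
python3 - <<'E'
from h import *
S=capture("scene");O=np.array([566,322.6]);a=np.array([np.cos(.155),np.sin(.155)]);n=np.array([-a[1],a[0]])
for z in(147.5,):
    d=cast(S,[(545,263.8),(584.2,270.8)],z)-O; print((d@a).round(1),(d@n).round(1))
E
python3 -m jog '[[[0.03,0,0,-0.005,0],[0.03,0,0,-0.005,0],[0.03,0,0,-0.003,0],[0.03,0,0,-0.002,0],[0.03,0,0,0,0],[0.03,0,0,0,0],[0.03,0,0,0,0],[0.03,0,0,0,0]]]' 10
```

```text
[-27.4 -31.2] [-18.8  25.6]
time: 24.23
position: [506.8, 313.0, 145.5]
tcp_rot: [-0.245, 3.132, 0.0]
ft_force: [0.5, -0.1, -1.7]
opening: 44.1
finger_force: 10.0
```

```bash
python3 -m jog '[[[0.03,0,-0.0015,-0.001,0],[0.03,0,0,-0.001,0],[0.03,0,0,-0.001,0],[0.03,0,0,-0.001,0],[0.03,0,0,-0.001,0],[0.03,0,0,-0.001,0],[0.03,0,0,0,0],[0.03,0,0,0,0]]]' 8
python3 -m jog '[[[0.03,0,0,-0.001,0],[0.03,0,0,-0.001,0],[0.03,0,0,-0.001,0],[0.03,0,0,-0.001,0],[0.03,0,0,0,0],[0.03,0,0,0,0],[0.03,0,0,0,0],[0.03,0,0,0,0]]]' 8
python3 - <<'E'
from h import *
S=capture("scene");s=state();print(s["position"],s["ft_force"])
a=cv2.resize(S["color"][190:310,500:620,::-1],None,fx=4,fy=4,interpolation=cv2.INTER_CUBIC);cv2.imwrite("pics/c10.png",a)
E
```

```text
time: 24.9
position: [507.8, 311.7, 139.8]
tcp_rot: [-0.245, 3.13, 0.001]
ft_force: [2.8, -0.6, 1.2]
opening: 44.0
finger_force: 8.0
time: 25.57
position: [508.2, 311.7, 135.8]
tcp_rot: [-0.244, 3.129, 0.001]
ft_force: [4.6, 0.3, 2.0]
opening: 43.8
finger_force: 8.0
[508.10825638 311.74889518 135.76787564] [5.13851557 0.48913364 1.66893575]
```

View pics/c10.png

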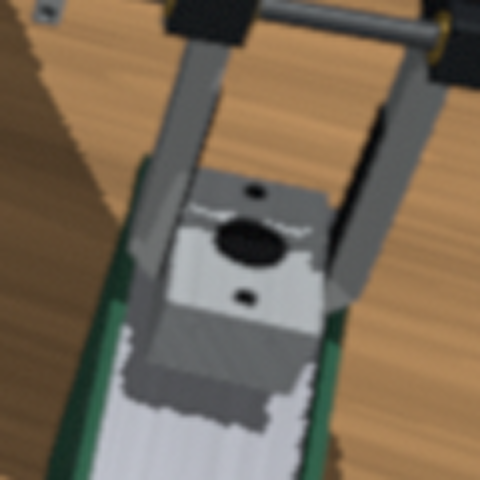

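The rear edge is in contact and the block is tilting between the walls (crop (250,260)). A few mm lower, then release.

```bash
python3 -m jog '[[[0.03,0,0,-0.001,0],[0.03,0,0,-0.001,0],[0.03,0,0,-0.001,0],[0.03,0,0,-0.001,0],[0.03,0,0,0,0],[0.03,0,0,0,0],[0.03,0,0,0,0],[0.03,0,0,0,0]]]' 5
python3 -m jog '[[[0.06,0,0,0,0],[0.07,0,0,0,0],[0.08,0,0,0,0],[0.08,0,0,0,0],[0.08,0,0,0.005,0],[0.08,0,0,0.01,0],[0.08,0,0,0.02,0],[0.08,0,0,0.03,0]]]' 
python3 -m jog '[[[0.08,0,0,0.03,0],[0.08,0,0,0.02,0],[0.08,-0.02,-0.02,0,0],[0.08,-0.02,-0.035,0,0],[0.08,-0.01,-0.04,0,0],[0.08,-0.01,-0.04,0,0],[0.08,0,-0.03,0,0],[0.08,0,0,0,0]]]'
python3 - <<'E'
from h import *
S=capture("scene");T=capture("top");s=state();print(s["position"],s["ft_force"])
a=cv2.resize(S["color"],(640,480));cv2.imwrite("pics/c11.png",a[:,:,::-1])
O=np.array([566,322.6]);ax=np.array([np.cos(.155),np.sin(.155)])
print(proj(T,[np.r_[O+77*ax,31]]),proj(S,[np.r_[O+77*ax,31]]))
for n,(u,v,z) in dict(bottle=(270,155,45),box=(354,145,25)).items(): pass
E
```

```text
time: 26.28
position: [505.4, 311.2, 130.9]
tcp_rot: [0.245, -3.13, 0.001]
ft_force: [0.5, -0.4, -2.1]
opening: 43.9
finger_force: 5.0
time: 26.95
position: [505.2, 310.5, 195.9]
tcp_rot: [0.245, -3.128, 0.003]
ft_force: [0.1, 0.1, -0.3]
opening: 80.0
finger_force: 0.0
time: 27.62
position: [446.2, 139.5, 247.7]
tcp_rot: [-0.232, 3.133, -0.005]
ft_force: [-0.2, 0.8, -0.6]
opening: 80.0
finger_force: 0.0
[447.19115922 145.67093683 247.61473923] [0.32072744 0.2947236  0.21781963]
[[134.50658127 204.85017039]] [[532.02378209 391.62508022]]
```

View pics/c11.png

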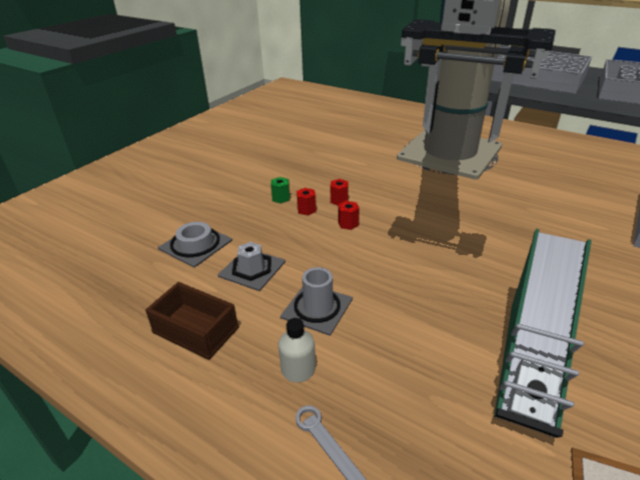

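The block rests under the bars against the stop (537,395), the parts are in their nests, and the box and bottle are where they were. One last close look after settling.

```bash
python3 -m jog '[[[0.08,0,0,0,0],[0.08,0,0,0,0],[0.08,0,0,0,0],[0.08,0,0,0,0],[0.08,0,0,0,0],[0.08,0,0,0,0],[0.08,0,0,0,0],[0.08,0,0,0,0]]]'
python3 - <<'E'
from h import *
S=capture("scene");T=capture("top")
a=cv2.resize(S["color"][210:330,150:360],None,fx=3.6,fy=3.6,interpolation=cv2.INTER_CUBIC)[:300]
a=cv2.resize(S["color"][215:330,150:360],(548,300),interpolation=cv2.INTER_CUBIC);b=cv2.resize(T["color"][180:250,260:470],(548,183),interpolation=cv2.INTER_CUBIC)
c=cv2.resize(S["color"][310:440,490:590],(230,299),interpolation=cv2.INTER_CUBIC); c=np.vstack([c,np.zeros((184,230,3),np.uint8)])
cv2.imwrite("pics/c12.png",np.hstack([np.vstack([a,b]),c])[:,:,::-1])
E
```

```text
time: 28.38
position: [446.6, 146.5, 246.3]
tcp_rot: [0.245, -3.132, 0.0]
ft_force: [-0.5, 0.1, 0.3]
opening: 79.7
finger_force: 0.0
```

View pics/c12.png

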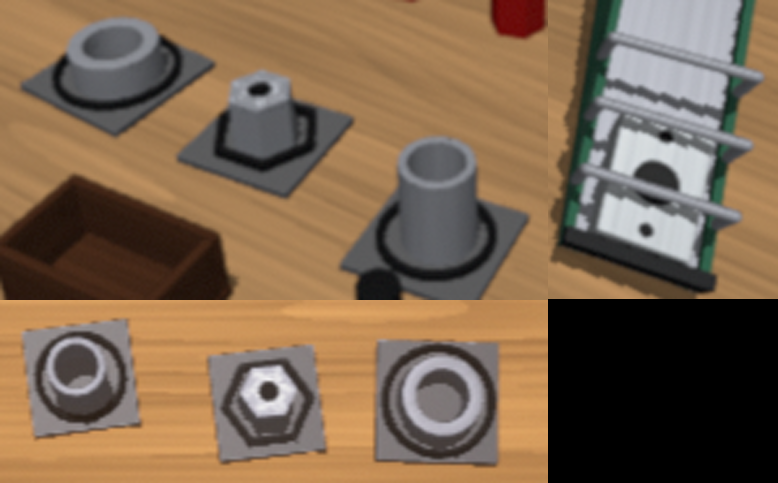

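The final crops show all three parts upright inside their rims in both views, and the block against the stop. Handing in.

```bash
python3 -c "from rig import close_job; print(close_job())"
```

```text
the job is handed in; nothing more can be done
None
```

The job is handed in at about 28 s: the sleeve, collar and hex spacer stand upright inside their rims, the block slid down to the stop, and the box, bottle and look-alikes were left alone.

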